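Shut the ice drawer, work the sagging bolt and hold the fish case's gate ajar

TASK

The fish case has just been packed with ice, so first push its ice drawer fully home. Then draw the gate's barrel bolt all the way back: it sags and its toe is caught behind the keeper's bent-up lip, so lift it level by its knob while you pull it towards the hinge. Swing the gate ajar by about a hand's breadth so that I can get the probe to the fillet, and finish while still holding it there, steady, as it springs shut by itself; leave the things standing round the case where they are.

Things in the scene. Friction and masses are not known exactly. Their poses are not given: they have to be found in the camera images.
- fish_case: Bench-top fish case, steel with clear panels, 330 mm wide (its y), fixed: a base 62 mm high with the drawer, and set back on it the gated case, 168 mm high. Origin: on the table, 100 mm behind the base's front edge and 79 mm behind the gate's outer face. x points from its front to its back (away from the robot), y left, z up. Only the bolt's knob and stem and the keeper's top (171 mm) are higher.
- ice_drawer (a joint): Drawer in the base of the case, front 286 wide, 8 to 54 mm above the table; slides out of the front (case -x). 0 = fully home (a stop), metres pulled out. Friction 1.5 N plus damping; it stays where it is left.
- drawer_handle (a point): Middle of the outer side of the drawer's bow handle: an 8 mm bar 110 mm long (along case y), 34 mm above the table, 32 mm out from the drawer's front. Push it to case +x to shut the drawer. When home it stands 65 mm in front of the gate's outer face and 38 mm in front of the bolt above, which leaves a gripper that points straight down just clear of the bolt.
- gate (a joint): Framed clear gate, 262 wide, 65 to 165 mm above the table, upright hinge at its left (case +y) end. 0 = shut, radians as it opens: the free right end swings towards the robot, clockwise seen from above. A spring pulls it shut: 0.15 N m at 0, 0.25 more per radian. A hand's breadth ajar is about 0.4 rad (100 mm at the free edge).
- gate_hinge (a point): A point on the gate's upright hinge line, 190 mm above the table.
- gate_edge (a point): Middle of the gate's free (right) edge, on its outer face, 115 mm above the table, 266 mm from the hinge line.
- bolt (a joint): How far the bolt is drawn back, metres: 0 = shot, 0.036 = fully back, out of the keeper from 0.012. A round rod 10 mm thick along the gate's outside near its top, axis 17 mm out; it is drawn left, towards the hinge (case +y while shut). Friction 1.2 N; stays where left. While sagging it catches after 4 mm: the toe under its end meets the lip of the keeper on the right jamb.
- bolt_lift (a joint): Lift of the sagging bolt, radians about the swivel collar at its left end: 0 = sagging as found, 0.05 = level, 0.11 = highest. The toe clears the keeper's bent-up lip from 0.03. It falls back by its weight (about 0.8 N at the knob).
- knob (a point): Centre of the bolt's knob: a steel ball 20 mm across on an upright 7 mm stem, 50 mm above the rod's axis, 193 mm above the table while sagging, 219 mm (shot) or 183 mm (drawn) right of the hinge line and 15 mm in front. 134 mm from the swivel collar when shot: raise it 7 mm for level (4 mm just clears the lip; above 10 it will not draw fully back). It swings with the gate.
- probe_thermometer: Bystander: probe thermometer lying at the right front, 202x30x18 mm; origin under its centre.
- tongs: Bystander: fine steel plating tongs lying at the left front, 218x26x11 mm; origin under their centre.
- timer: Bystander: kitchen timer standing right of the case, 21x68x66 mm; origin under its centre.
- salt_jar: Bystander: spice jar standing left of the case, 47 across, 97 mm high; origin under its centre.

How it is judged:
On the way, in this order (a step that is already met when the one before it is completed fails the run):
1. the ice drawer is fully home (within 6 mm) (value of joint ice_drawer below 0.006 m), for 0.2 s.
2. the bolt is drawn back over the keeper's lip, out of the keeper (value of joint bolt above 0.024 m), for 0.2 s.
3. the gate is ajar (value of joint gate above 0.22 rad), for 0.2 s.
At the end, for the whole second after the job is handed in: The ice drawer is within 6 mm of home, the bolt is drawn back at least 24 mm, and the fingers hold the gate or its bolt (more than 0.5 N) steady at 0.22 to 0.60 rad open, that is 60 to 150 mm at its free edge (value of joint ice_drawer below 0.006 m and value of joint bolt above 0.024 m and value of joint gate between 0.22 and 0.6 rad and velocity of joint gate between -0.06 and 0.06 rad/s and contact force between the fingers and gate above 0.5 N); the arm keeps its last pose, push and grip.
It fails at once if a thing standing round the case is displaced by more than 30 mm (distance of any of probe_thermometer, tongs, timer, salt_jar from where it was at the start of the episode above 0.03 m).
It also fails if it takes over 45 s, if anything falls off the work surface, if the arm or the gripper's body presses on something with over 40 N, if the wrist force passes 120 N, or if a joint passes its speed limit or range.

ROBOT

A 6-joint arm with a two-finger parallel gripper is mounted at the origin on a cart in front of the work surface, level with it; the furniture and walls round the work are solid. World frame = base frame: x ahead of the robot, y to its left, z up, the work surface at z = 0. Lengths are in m, angles in rad, forces in N, time in s.
With the tool pointing down it reaches from about 0.3 to 0.775 m from the base axis. Payload 14.6 kg.
Tool frame: the origin (TCP) lies where the fingers leave the gripper's body, on its centre line; the fingertips stand 97 mm ahead of it and the grasp point (between the pads) lies 78 mm ahead of it (ctrl.finger_overhang is the distance from the TCP to the fingertips, in m); z points along the fingers, y is the direction in which the jaws open and shut (so a half turn about z gives the same grasp; the last joint's range is limited). The gripper opens to 94 mm and grips with 3 to 60 N. Pads are 16 mm wide; open, the fingers measure 119 mm over their backs; the gripper's body (75 mm by 177 mm) begins 78 mm behind the grasp point.
Start: joints at [-1.195, 0.3, 1.521, -0, 1.321, -0.067], TCP at [0.236, -0.497, 0.303] pointing down, gripper open.
Joint ranges: [-3.03, 3.03], [-0.79, 2.21], [0.23, 2.52], [-1.04, 4.18], [0, 3.07], [-2.55, 2.55]. Speed limits (rad/s): [2.22, 2.22, 2.57, 3.14, 3.14, 3.14].

INTERFACE

Orientations are given as [roll, pitch, yaw] about the fixed x, y, z axes, in that order (R = Rz(yaw) Ry(pitch) Rx(roll)).
In Python, from station import ctrl, imaging, hand_in gives the robot as it stands.
- The arm moves only by the shell command python3 -m pendant 'ROWS' [FORCE]. ROWS is JSON, a list of rows, each a list of 7 numbers: the shift along the tool's x, y, z normalised to -1 to 1, where 1 is 120 mm, then the turn, a rotation vector about the tool's x, y, z normalised to -1 to 1, where 1 is 30 degrees, then the closure, from -1 (fully open) to 1 (shut). A call has 1 to 10 rows; each row shifts and turns the commanded pose from where the row before left it, along the tool's axes as they then stand; what a row does not reach is not made up. A row lasts 1/12 s, in which the tool goes at most 41.7 mm and 7.16 degrees, less where a joint would pass 70% of its speed; a pose out of reach is approached as far as the arm can. A call with a number of a shift or a turn outside -1 to 1 is refused whole. A call with a gripper value outside its range is refused whole. The fingers move at their own pace and stop on an object; FORCE is the grip in N (left out, the last holds). Time passes only in rows, so rows that do not move let the fingers close. It gives the time, the measured TCP pose, the force and the opening at its end, in the units of the state.
- ctrl.get_obs(): the state, without advancing time (a new reading comes with each control period).
- imaging.camera(name): name is "side" or "top" or "wrist"; returns a dict with "image" (400x640x3 uint8, red, green, blue), "mtx" (3x3 intrinsics, pixels), "rvec" (rotation vector, rad) and "tvec" (3), from world to camera coordinates, as OpenCV has them. Camera axes: x right, y down, z forward; pixel columns grow to the right and rows downward; lengths in m; the calibration is good to about 2 mm. A picture is of the moment at which its call begins. There is no depth.
- hand_in(): hands the job in, once; it reports no verdict.
The state is a dict: "time_s": time; "qpos": joint angles; "joint_vel": joint speeds; "tau": joint torques, N m; "ee_pos": TCP position; "eef_rot": TCP orientation; "force": force on the tool from outside, world axes, zero at the start; "moment": the same for the moment, N m; "grip_width": finger opening in m.
Only numpy, scipy, OpenCV 4.12 (cv2) and the standard library are available. Lean on these libraries where they do the work, as an engineer would, in place of code of your own. Each camera call takes 0.05 s, during which the arm holds its last target.

## Working session

There is one attempt and no reset: what is moved stays moved. The work goes in short steps, Python scripts to look and compute and a shell command to move; the robot and the scene stay as the last step left them, time stands still between calls to the robot, and variables do not carry over. Pictures are saved under pics/ and viewed, and the job is handed in when it is done.

```bash
ls; mkdir -p pics
python3 - <<'E'
from station import ctrl, imaging
import cv2
for n in ["side","top","wrist"]:
    c=imaging.camera(n); cv2.imwrite(f"pics/{n}0.png",c["image"][:,:,::-1])
    print(n,c["mtx"].round(1).tolist(),c["rvec"].round(4).tolist(),c["tvec"].round(4).tolist())
print(ctrl.get_obs(), ctrl.finger_overhang)
E
```

```text
pics
side [[391.3, 0.0, 322.2], [0.0, 391.3, 199.3], [0.0, 0.0, 1.0]] [0.0468, -2.7984, 1.3587] [0.4908, 0.1294, 1.3338]
top [[477.9, 0.0, 325.8], [0.0, 477.9, 199.3], [0.0, 0.0, 1.0]] [2.2292, -1.9778, 0.2082] [-0.0574, 0.513, 1.4264]
wrist [[358.6, 0.0, 317.7], [0.0, 358.6, 195.4], [0.0, 0.0, 1.0]] [-2.455, 1.5548, 0.2125] [-0.5512, -0.0262, 0.3911]
{'time_s': 0.15, 'qpos': array([-1.19458877e+00,  3.00322587e-01,  1.52142888e+00,  4.88163138e-05,
        1.32064439e+00, -6.66035727e-02]), 'joint_vel': array([ 0.00035949, -0.00184353, -0.00010921,  0.00052886, -0.00112308,
        0.00260274]), 'tau': array([ 1.32846279e-03, -5.31962335e+01, -3.52825534e+01,  7.07196398e-02,
        2.35895900e-02, -9.49083619e-05]), 'ee_pos': array([ 0.2356296 , -0.49685518,  0.30223214]), 'eef_rot': array([-3.14079438e+00, -1.00638986e-04,  4.42798983e-01]), 'force': array([-0.97836349, -0.70039332, -0.26063566]), 'moment': array([ 0.00613772, -0.00144405,  0.01077513]), 'grip_width': 0.09444276274020175} 0.0972
```

View pics/side0.png

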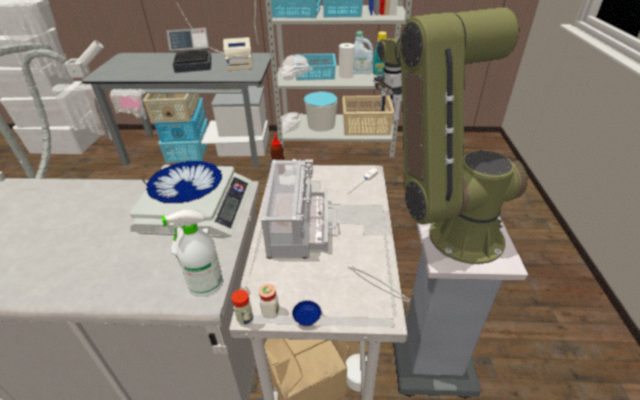

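View pics/top0.png

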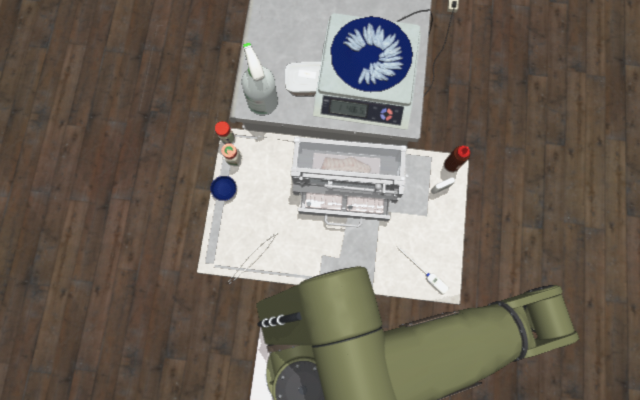

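View pics/wrist0.png

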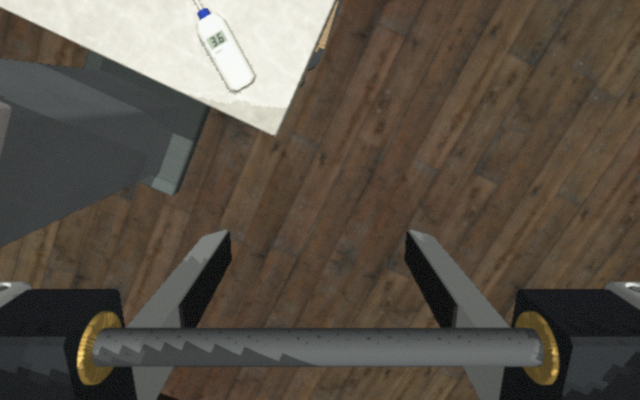

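```bash
cat > h.py <<'E'
import numpy as np, cv2
from station import ctrl, imaging
def pix2w(c,u,v,z):
    R=cv2.Rodrigues(np.array(c["rvec"]))[0]; t=np.array(c["tvec"]).ravel()
    p=cv2.undistortPoints(np.array([[[u,v]]],float),c["mtx"],None)[0,0]
    o=-R.T@t; d=R.T@np.array([p[0],p[1],1]); return o+d*(z-o[2])/d[2]
def w2pix(c,P):
    return cv2.projectPoints(np.array(P,float).reshape(-1,3),np.array(c["rvec"]),np.array(c["tvec"]),c["mtx"],None)[0].reshape(-1,2)
def crop(c,name,u0,v0,u1,v1,k):
    im=c["image"][v0:v1,u0:u1,::-1]; im=cv2.resize(im,None,fx=k,fy=k,interpolation=cv2.INTER_CUBIC); cv2.imwrite(name,im)
E
python3 - <<'E'
from h import *
c=imaging.camera("top"); crop(c,"pics/t1.png",280,130,420,235,5.7)
c=imaging.camera("side"); crop(c,"pics/s1.png",250,150,350,265,5)
E
```

```text
(no output)
```

View pics/t1.png

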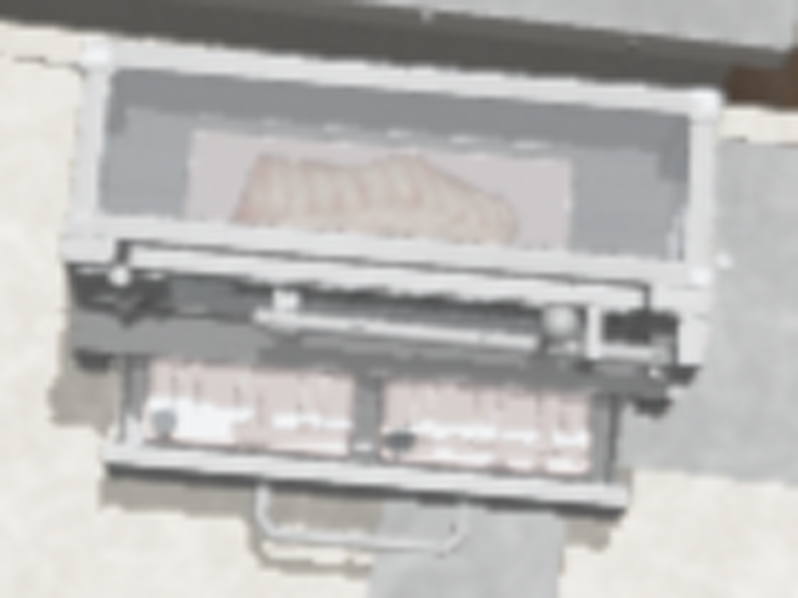

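View pics/s1.png

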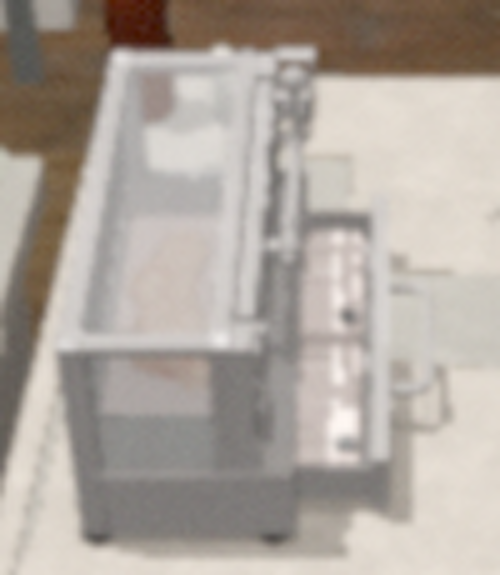

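Run:
```python
from h import *
c=imaging.camera("top")
f=lambda u,v,z:pix2w(c,280+u/5.7,130+v/5.7,z).round(4)
for n,u,v,z in [("hinge",120,270,.175),("knob",561,321,.195),("hbarL",270,540,.038),("hbarR",440,548,.038),("drawfrontL",108,462,.054),("drawR",628,505,.054),("backL",90,47,.168),("backR",712,98,.168),("gateL",130,265,.165),("gateR",645,305,.165),("frontL",68,240,.168),("baseL",70,345,.062),("baseR",695,375,.062)]:
    print(n,f(u,v,z))
for n,u,v in [("th",436,285),("th tip",399,249),("tongs",277,235),("tongs2",230,282),("timer",442,185)]: print(n,pix2w(c,u,v,0.01 if n!='timer' else .066).round(3))
```

```text
hinge [0.5461 0.0793 0.175 ]
knob [ 0.5413 -0.1416  0.195 ]
hbarL [ 0.4402 -0.0099  0.038 ]
hbarR [ 0.4468 -0.102   0.038 ]
drawfrontL [0.4695 0.0818 0.054 ]
drawR [ 0.4796 -0.1993  0.054 ]
backL [0.6633 0.1105 0.168 ]
backR [ 0.6742 -0.2094  0.168 ]
gateL [0.5518 0.0754 0.165 ]
gateR [ 0.5621 -0.1855  0.165 ]
frontL [0.5602 0.108  0.168 ]
baseL [0.5296 0.11   0.062 ]
baseR [ 0.5534 -0.2279  0.062 ]
th [ 0.298 -0.363  0.01 ]
th tip [ 0.395 -0.241  0.01 ]
tongs [0.393 0.144 0.01 ]
tongs2 [0.232 0.267 0.01 ]
timer [ 0.601 -0.347  0.066]
```

```bash
python3 -m pendant '[[0,0,0,0,0,0.1944,1],[0,0,0,0,0,0.1944,1],[0,0,0,0,0,0.1944,1],[0,0,0,0,0,0.1944,1],[0.111,-0.301,0,0,0,0,1],[0.111,-0.301,0,0,0,0,1],[0.111,-0.301,0,0,0,0,1],[0.111,-0.301,0,0,0,0,1],[0.111,-0.301,0,0,0,0,1],[0.111,-0.301,0,0,0,0,1]]' 20; python3 -m pendant '[[0.111,-0.301,0,0,0,0,1],[0.111,-0.301,0,0,0,0,1],[0.111,-0.301,0,0,0,0,1],[0.111,-0.301,0,0,0,0,1],[0.111,-0.301,0,0,0,0,1],[0.111,-0.301,0,0,0,0,1],[0,0,0,0,0,0,1],[0,0,0,0,0,0,1]]'
python3 - <<'E'
from h import *
c=imaging.camera("wrist"); cv2.imwrite("pics/w1.png",c["image"][:,:,::-1])
R=cv2.Rodrigues(c["rvec"])[0]; print(-R.T@c["tvec"].ravel()); np.save("w1.npy",c)
E
```

```text
time_s: 1.13
ee_pos: [0.3078, -0.2758, 0.3027]
eef_rot: [3.141, -0.0, 0.035]
force: [1.6, 0.4, 0.2]
grip_width: 0.0308
time_s: 1.8
ee_pos: [0.3802, -0.0566, 0.3027]
eef_rot: [3.141, -0.0, 0.04]
force: [-0.5, -0.6, 0.3]
grip_width: 0.0004
[ 0.45931707 -0.05475211  0.3840302 ]
```

View pics/w1.png

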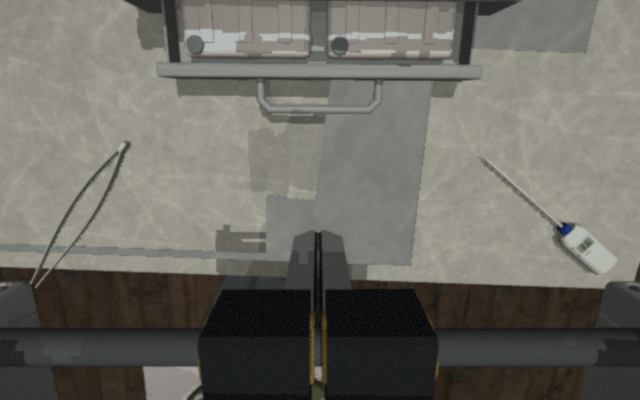

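Run:
```python
from h import *
c=np.load("w1.npy",allow_pickle=True).item()
for u,v in [(264,109),(379,109),(320,113)]: print(pix2w(c,u,v,.034).round(4))
for u,v in [(159,75),(481,75)]: print(pix2w(c,u,v,.054).round(4))
```

```text
[ 0.4454 -0.0043  0.034 ]
[ 0.4497 -0.1134  0.034 ]
[ 0.4438 -0.0575  0.034 ]
[0.4716 0.0845 0.054 ]
[ 0.4825 -0.1966  0.054 ]
```

```bash
python3 -m pendant '[[0,0,0,0,0.1667,0,1],[0,0,0,0,0.1667,0,1],[0,0,0,0,0.1667,0,1],[-0.067,0,0.251,0,0,0,1],[-0.067,0,0.251,0,0,0,1],[-0.067,0,0.251,0,0,0,1],[-0.067,0,0.251,0,0,0,1],[-0.067,0,0.251,0,0,0,1],[-0.067,0,0.251,0,0,0,1],[0,0,0,0,0,0,1]]'; python3 -m pendant '[[0.0805,0,0.0216,0,0,0,1],[0.0805,0,0.0216,0,0,0,1],[0.0805,0,0.0216,0,0,0,1],[0.0805,0,0.0216,0,0,0,1],[0.0805,0,0.0216,0,0,0,1],[0.0805,0,0.0216,0,0,0,1],[0.0405,0,0.0108,0,0,0,1],[0,0,0,0,0,0,1]]'
```

```text
time_s: 2.68
ee_pos: [0.3777, -0.0589, 0.1112]
eef_rot: [-3.139, -0.254, 0.032]
force: [0.4, 0.0, -0.0]
grip_width: 0.0005
time_s: 3.35
ee_pos: [0.4464, -0.0557, 0.1161]
eef_rot: [3.141, -0.263, 0.036]
force: [0.8, 0.2, 0.0]
grip_width: 0.0001
```

```bash
python3 -m pendant '[[0.0405,0,0.0108,0,0,0,1],[0.0405,0,0.0108,0,0,0,1],[0,0,0,0,0,0,1]]'
python3 -m pendant '[[0.016,0,0.0043,0,0,0,1],[0,0,0,0,0,0,1]]'
python3 -m pendant '[[0.016,0,0.0043,0,0,0,1],[0,0,0,0,0,0,1]]'
python3 - <<'E'
from h import *
c=imaging.camera("side"); crop(c,"pics/s2.png",250,150,410,265,5)
c=imaging.camera("wrist"); cv2.imwrite("pics/w2.png",c["image"][:,:,::-1])
E
```

```text
time_s: 3.6
ee_pos: [0.4559, -0.0554, 0.1158]
eef_rot: [3.141, -0.263, 0.036]
force: [0.0, -0.7, 1.0]
grip_width: 0.0007
time_s: 3.77
ee_pos: [0.4573, -0.0553, 0.1156]
eef_rot: [3.142, -0.262, 0.036]
force: [-0.3, -0.1, -0.3]
grip_width: 0.0003
time_s: 3.93
ee_pos: [0.4582, -0.0551, 0.1151]
eef_rot: [-3.141, -0.259, 0.036]
force: [-7.5, -0.5, 1.9]
grip_width: 0.0005
```

View pics/s2.png

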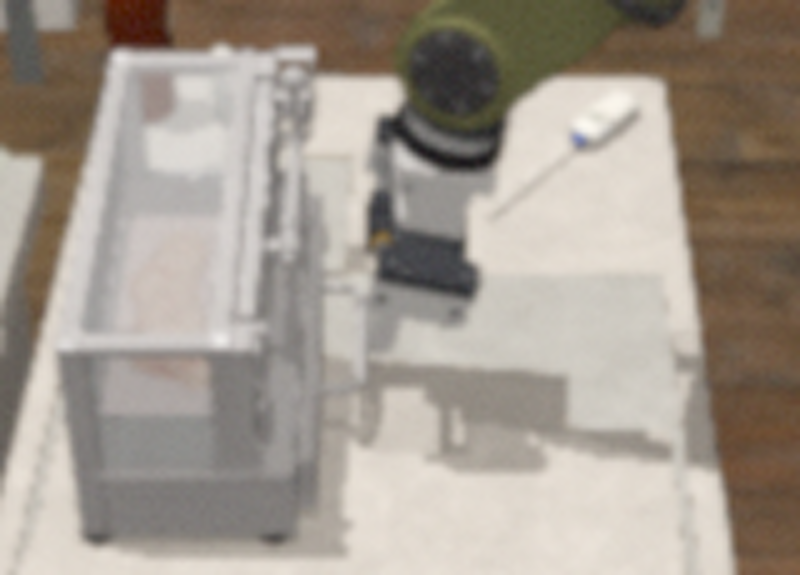

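View pics/w2.png

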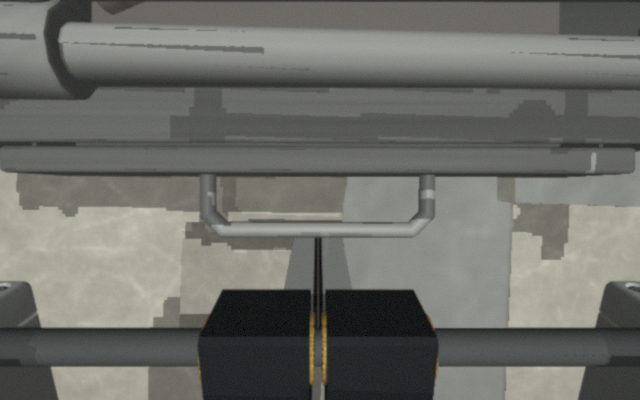

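The picture shows the drawer flush with the base (front at rows 150–170) and the fingers on the bar at (320,228). The stop is felt at 7.5 N; I'll press a touch more to confirm.

```bash
python3 -m pendant '[[0.014,0,0.004,0,0,0,1],[0,0,0,0,0,0,1],[0,0,0,0,0,0,1]]'
python3 -m pendant '[[-0.16,0,-0.043,0,0,0,1],[-0.16,0,-0.043,0,0,0,1],[-0.16,0,-0.043,0,0,0,0],[0.067,0,-0.251,0,0,0,-1],[0.067,0,-0.251,0,0,0,-1],[0.067,0,-0.251,0,0,0,-1],[0.067,0,-0.251,0,0,0,-1],[0.067,0,-0.251,0,0,0,-1],[0.067,0,-0.251,0,0,0,-1],[0,0,0,0,0,0,-1]]'
```

```text
time_s: 4.28
ee_pos: [0.4588, -0.0549, 0.1144]
eef_rot: [-3.14, -0.255, 0.036]
force: [-15.9, -1.1, 4.5]
grip_width: -0.0
time_s: 5.12
ee_pos: [0.4022, -0.0576, 0.3083]
eef_rot: [3.139, -0.27, 0.036]
force: [0.1, 0.5, -0.0]
grip_width: 0.0504
```

```bash
python3 -m pendant '[[0,0,0,0,-0.1667,0,-1],[0,0,0,0,-0.1667,0,-1],[0,0,0,0,-0.1667,0,-1],[0.186,0.24,-0.07,0,0,0,-1],[0.186,0.24,-0.07,0,0,0,-1],[0.186,0.24,-0.07,0,0,0,-1],[0,0,0,0,0,0,-1],[0,0,0,0,0,0,-1]]'
python3 - <<'E'
from h import *
c=imaging.camera("wrist"); cv2.imwrite("pics/w3.png",c["image"][:,:,::-1]); np.save("w3.npy",c)
c=imaging.camera("top"); crop(c,"pics/t3.png",280,130,420,235,5.7)
E
```

```text
time_s: 5.78
ee_pos: [0.4715, -0.1422, 0.327]
eef_rot: [-3.141, 0.001, 0.034]
force: [0.2, -0.1, -0.7]
grip_width: 0.0935
```

View pics/w3.png

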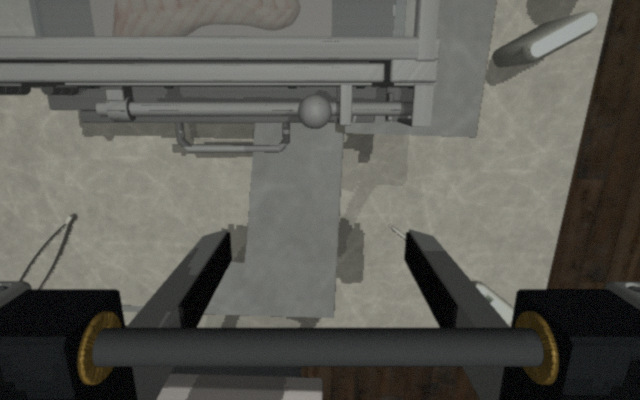

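View pics/t3.png

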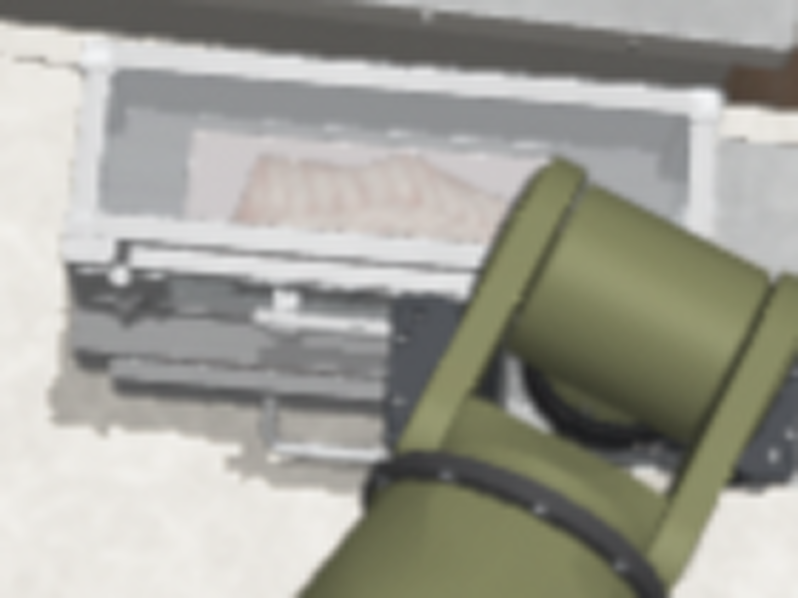

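Run:
```python
from h import *
c=np.load("w3.npy",allow_pickle=True).item()
print(pix2w(c,315,111,.193), pix2w(c,190,147,.034),pix2w(c,282,149,.034),pix2w(c,346,104,.171))
```

```text
[ 0.5419963  -0.13951966  0.193     ] [ 0.49464232 -0.00912808  0.034     ] [ 0.4957104  -0.10517569  0.034     ] [ 0.54612604 -0.15910716  0.171     ]
```

```bash
python3 -m pendant '[[0.195,0.002,0,0,0,0,-1],[0.195,0.002,0,0,0,0,-1],[0.195,0.002,0,0,0,0,-1],[0,0,0.147,0,0,0,-1],[0,0,0.147,0,0,0,-1],[0,0,0.147,0,0,0,-1],[0,0,0,0,0,0,-1],[0,0,0,0,0,0,-1]]' 15
python3 - <<'E'
from h import *
c=imaging.camera("side"); crop(c,"pics/s4.png",280,140,350,200,10)
E
```

```text
time_s: 6.55
ee_pos: [0.5408, -0.1388, 0.275]
eef_rot: [-3.141, 0.001, 0.036]
force: [0.3, -1.0, 0.5]
grip_width: 0.0942
```

View pics/s4.png

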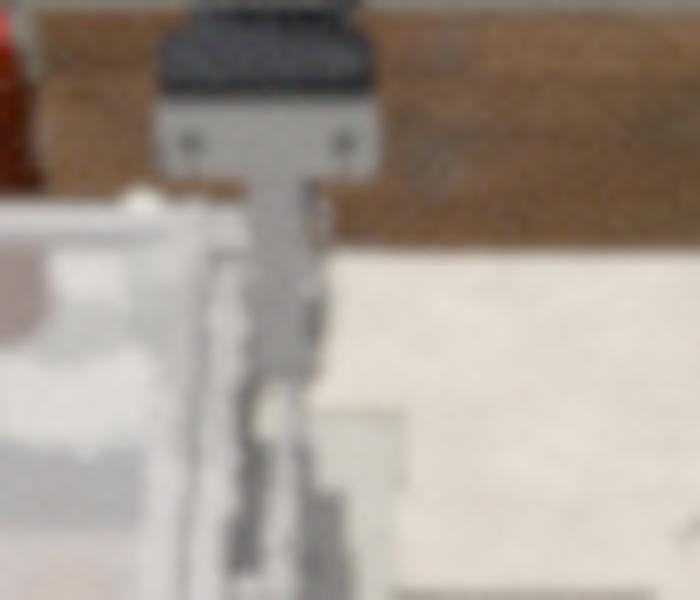

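The finger (column ~280 of the crop) stands over the bolt's line; nothing is touched. Closing.

```bash
python3 -m pendant '[[0,0,0,0,0,0,1],[0,0,0,0,0,0,1],[0,0,0,0,0,0,1],[0,0,0,0,0,0,1],[0,0,0,0,0,0,1],[0,0,0,0,0,0,1],[0,0,0,0,0,0,1],[0,0,0,0,0,0,1],[0,0,0,0,0,0,1],[0,0,0,0,0,0,1]]' 25
```

```text
time_s: 7.43
ee_pos: [0.5413, -0.1395, 0.2749]
eef_rot: [-3.142, 0.0, 0.036]
force: [0.3, 0.6, 0.1]
grip_width: 0.0308
```

```bash
python3 -m pendant '[[0,0,0,0,0,0,1],[0,0,0,0,0,0,1],[0,0,0,0,0,0,1],[0,0,0,0,0,0,1],[0,0,0,0,0,0,1]]' 25;python3 -m pendant '[[0,0,0,0,0,0,1],[0,0,0,0,0,0,1]]' 25
```

```text
time_s: 7.85
ee_pos: [0.5413, -0.1387, 0.2748]
eef_rot: [-3.14, 0.0, 0.036]
force: [0.5, 6.2, 1.3]
grip_width: 0.0185
time_s: 8.02
ee_pos: [0.5413, -0.1387, 0.2748]
eef_rot: [-3.14, 0.0, 0.036]
force: [0.0, 6.4, -0.8]
grip_width: 0.0183
```

```bash
python3 -m pendant '[[0,0,-0.02,0,0,0,1],[0,0,-0.02,0,0,0,1],[0,0,-0.018,0,0,0,1],[0,0,0,0,0,0,1]]' 25
python3 - <<'E'
from h import *
c=imaging.camera("wrist"); cv2.imwrite("pics/w5.png",c["image"][:,:,::-1])
c=imaging.camera("side"); crop(c,"pics/s5.png",280,140,350,200,10)
E
```

```text
time_s: 8.35
ee_pos: [0.541, -0.1373, 0.2806]
eef_rot: [-3.136, 0.003, 0.037]
force: [-0.4, 16.9, -8.3]
grip_width: 0.0184
```

View pics/w5.png

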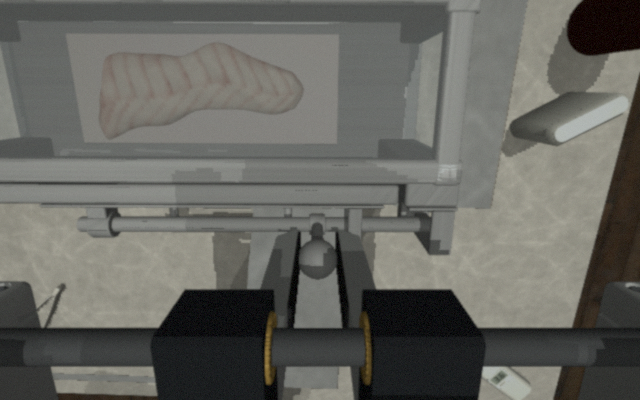

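View pics/s5.png

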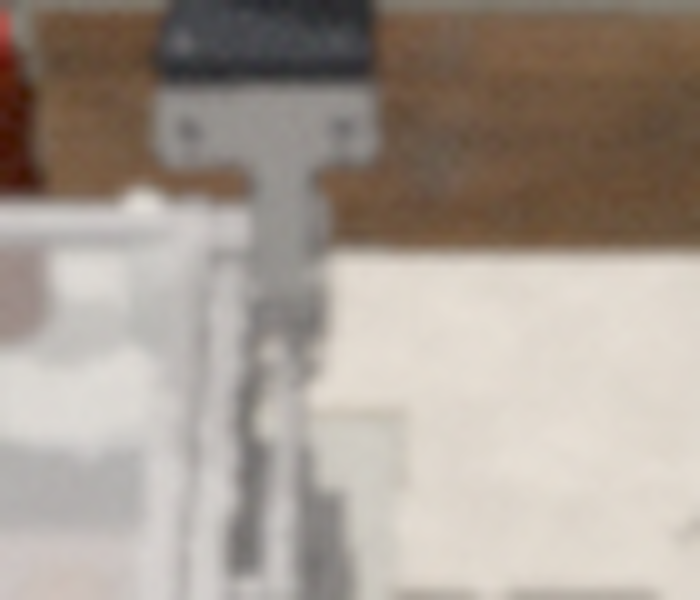

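```bash
python3 -m pendant '[[0,-0.03,0,0,0,0,1],[0,-0.05,0,0,0,0,1],[0,-0.05,0,0,0,0,1],[0,0,0,0,0,0,1]]' 25
```

```text
time_s: 8.78
ee_pos: [0.5407, -0.123, 0.2819]
eef_rot: [3.142, 0.0, 0.036]
force: [-0.2, 1.5, -3.5]
grip_width: 0.0186
```

```bash
python3 -m pendant '[[0,-0.05,0.003,0,0,0,1],[0,-0.05,0.003,0,0,0,1],[0,-0.05,0.003,0,0,0,1],[0,-0.03,0.003,0,0,0,1],[0,0,0,0,0,0,1]]' 25
python3 - <<'E'
from h import *
c=imaging.camera("wrist"); cv2.imwrite("pics/w6.png",c["image"][:,:,::-1])
E
```

```text
time_s: 9.2
ee_pos: [0.5399, -0.1014, 0.2805]
eef_rot: [-3.141, -0.0, 0.036]
force: [-0.3, 1.7, -2.6]
grip_width: 0.0183
```

View pics/w6.png

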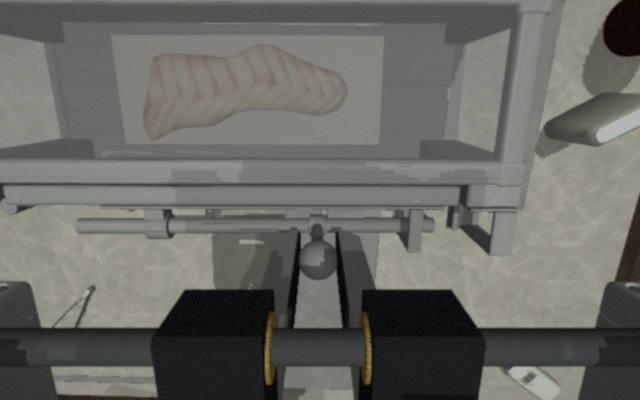

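```bash
python3 -m pendant '[[0,-0.015,0,0,0,0,1],[0,0,0,0,0,0,1]]' 25; python3 -m pendant '[[-0.0602,-0.0062,0,0,0,0.0764,1],[-0.0602,-0.0062,0,0,0,0.0764,1],[-0.0602,-0.0062,0,0,0,0.0764,1],[0,0,0,0,0,0,1]]' 25
python3 - <<'E'
from h import *
c=imaging.camera("wrist"); cv2.imwrite("pics/w7.png",c["image"][:,:,::-1])
E
```

```text
time_s: 9.42
ee_pos: [0.5399, -0.1006, 0.2806]
eef_rot: [3.141, -0.0, 0.036]
force: [0.1, -0.6, -2.2]
grip_width: 0.0184
time_s: 9.75
ee_pos: [0.5176, -0.0983, 0.2806]
eef_rot: [3.141, 0.0, -0.087]
force: [1.1, -2.5, -2.1]
grip_width: 0.0187
```

View pics/w7.png

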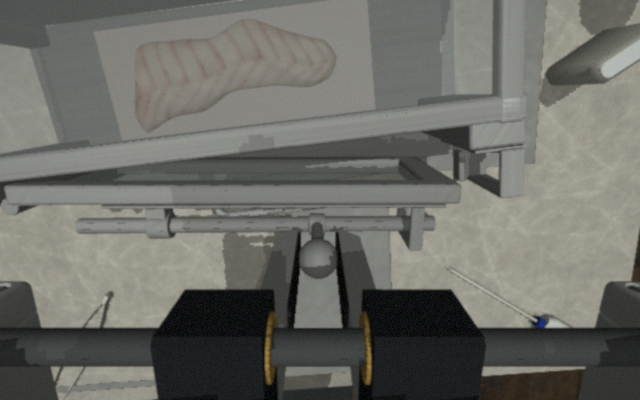

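The gate (rail at rows 180–195) is swinging with the knob, the rod clear of the keeper at (510,170). Continuing.

```bash
python3 -m pendant '[[-0.0602,-0.0062,0,0,0,0.0764,1],[-0.0602,-0.0062,0,0,0,0.0764,1],[-0.0602,-0.0062,0,0,0,0.0764,1],[-0.0602,-0.0062,0,0,0,0.0764,1],[-0.0602,-0.0062,0,0,0,0.0764,1],[-0.0602,-0.0062,0,0,0,0.0764,1],[-0.0602,-0.0062,0,0,0,0.0764,1],[0,0,0,0,0,0,1],[0,0,0,0,0,0,1],[0,0,0,0,0,0,1]]' 25
python3 -m pendant '[[0,0,0,0,0,0,1],[0,0,0,0,0,0,1],[0,0,0,0,0,0,1],[0,0,0,0,0,0,1],[0,0,0,0,0,0,1],[0,0,0,0,0,0,1]]' 25
python3 - <<'E'
from h import *
c=imaging.camera("wrist"); cv2.imwrite("pics/w8.png",c["image"][:,:,::-1])
c=imaging.camera("top"); cv2.imwrite("pics/t8.png",c["image"][:,:,::-1])
o=ctrl.get_obs(); print(o["time_s"],o["joint_vel"],o["force"])
E
```

```text
time_s: 10.63
ee_pos: [0.4704, -0.0834, 0.2807]
eef_rot: [3.141, -0.001, -0.362]
force: [-2.3, -5.1, -0.2]
grip_width: 0.0185
time_s: 11.13
ee_pos: [0.4704, -0.0835, 0.2806]
eef_rot: [3.141, -0.0, -0.362]
force: [-0.9, -6.3, 0.5]
grip_width: 0.018
11.2333 [ 8.87995352e-04 -5.17801524e-04 -3.37589748e-05 -7.72639586e-05
  6.96458801e-04  5.78399891e-05] [-1.31926332 -5.25836617  0.48939082]
```

View pics/w8.png

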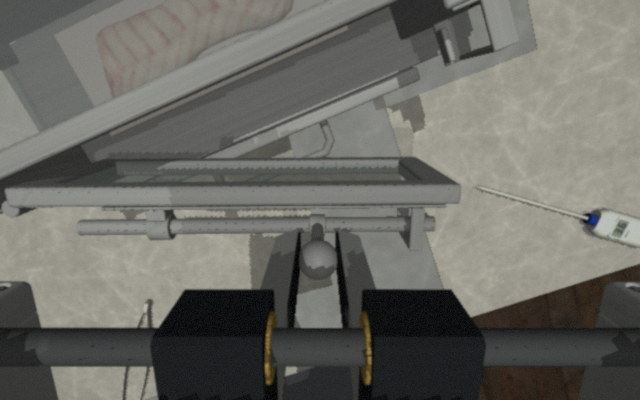

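View pics/t8.png

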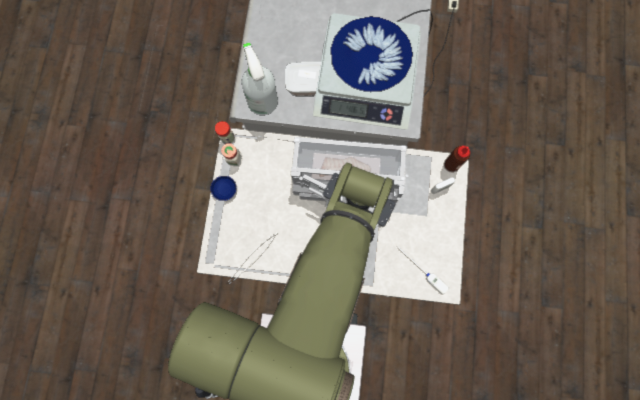

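The wrist view shows the gate rail parallel to the jaws (about 0.40 rad open), the knob held at (318,258), and the rod end at (432,223) well back from the keeper. The top view shows the bystanders where they were. The arm is still, so I'm handing in.

```bash
python3 -c "
from station import hand_in
print(hand_in())"
```

```text
the job is handed in; nothing more can be done
None
```

The job is handed in, after about 11 s of the 45 s allowed; the hand-in reports no verdict.

- **Drawer:** I pushed it by its bow handle until it met the stop, where the force reached about 16 N. The picture then showed its front flush with the base.
- **Bolt:** I gripped the knob with 25 N, lifted it about 6–7 mm (0.2748 to 0.2819 m at the tool) and drew it back. The tool travelled about 38 mm; 2–3 mm of that is the knob tipping as the bolt lifts, so the bolt is about 35 mm back. After the gate was open, the rod's end was still clear of the keeper.
- **Gate:** I swung it along its arc to about 0.40 rad, judged from the tool's turn and the gate rail still lying square to the gripper. The knob is still gripped at an opening of about 18 mm. Joint speeds were below 0.001 rad/s, with about 5 N on the tool.

**Things around the case:** in the last pictures none of the four bystanders had visibly moved. The view down onto the salt jar, timer and tongs was clear.

**What I could not confirm:**
- The grip width reads 18 mm on a 20 mm ball, though the knob never slipped.
- The force reached 17 N sideways while I lifted the bolt, and eased once the pull began.
- A last 2 mm pull on the bolt moved it only about 1 mm, without a clear rise in force, so I did not positively feel its end stop.

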